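# Load a block under the spring flap of a drilling jig

## Task

Load the wooden block that lies in the channel of the white drilling jig: press the jig's long dark-steel side bar down with one fingertip to hold the spring flap open, and meanwhile push the block with the other fingertip along the channel, under the raised flap, until it is fully home against the end stop. The flap must stay up clear of the block until the block is home; then take both fingers away so that the flap closes down on it. Only push the block, never pinch or lift it, and leave everything else on the bench where it is.

Things in the scene. Friction and masses are not known exactly. Their poses are not given: they have to be found in the camera images.
- jig: White-faced drilling jig, fixed. Origin on the bench top (z 0), on the channel's centre line, below the flap's front edge; x along the channel to the end stop (away from the robot), y left, z up. In mm: bed x -160 to 65, y -35 to 45, top z 10. The channel runs between low fences (inner faces y -22 and 22, 10 thick, tops z 19), open at the robot's end. End stop: face at x 50, top z 43.
- hinge (a point): Front end of the flap's hinge pin, at jig (0, 38, 46) mm; the pin runs parallel to the channel to x 50, on two steel posts (y 32 to 44). The flap is a dark steel plate 50 long (jig x 0 to 50), 4 thick, reaching from the pin over the channel to y -20; a brass drill bush stands 12 up from it. As it swings sideways, the block cannot push the closed flap open.
- flap (a joint): Flap angle (rad): 0 closed (plate droops 0.30 rad into the channel, blocking it); 0.30 plate level, where it rests flat on the loaded block; 0.8 hard stop. Above about 0.38 the block passes freely. A spring closes it: holding 0.55 takes about 4 N down on the middle of the bar's width, less when lower.
- bar (a point): Middle of the upper face of the dark steel side bar, part of the flap, left of the channel: a flat strip 205 long (jig x -155 to 50, middle -52), 36 wide, 4 thick. Pressed down anywhere along it, it raises the flap; a fingertip can slide along it. Middle in the jig frame (mm): closed y 82, z 47 (inner edge y 65, z 41, outer y 99, z 53); joint 0.35 level, y 80, z 32; joint 0.55 y 76, z 24 (inner edge y 59, z 28, outer y 94, z 20).
- block: The work piece: plain pine block 70 long (x), 40 wide, 34 high, 45 to 77 g, lying in the channel on the bed, 8 to 40 mm in front of the flap. Origin at the centre of its underside, x along the channel. Home: its far end touches the stop, 20 mm of it stand out in front of the flap, its origin is at jig x 15, z 10 (mm), its top at z 44.
- stop (a point): Foot of the end stop's face at bed height on the channel's centre line: where the middle of the block's far lower edge comes when home.
- offcut: bystander: loose wooden offcut 85 x 45 x 30, on the table to the right of the jig; NOT the work piece. Origin at its underside's centre.
- cove: bystander: white strip of moulding 120 x 22 x 24, right of the jig. Origin at its underside's centre.
- tape: bystander: roll of tape lying flat, outer diameter 90, height 25, left of the jig. Origin at its underside's centre.
- conduit_box: bystander: open metal electrical box 70 x 70 x 40, left of the jig. Origin at its underside's centre.
- stain_can: bystander: small can, diameter 70, height 75, beyond the far end of the jig. Origin at its underside's centre.
- driver: bystander: screwdriver lying on the table. Origin at its underside's centre.
- screw_box: bystander: cardboard screw box 90 x 60 x 45. Origin at its underside's centre.
Things that resemble listed ones, but are neither listed nor needed, are in the scene too. What is shaped like the block but green is not meant.

How it is judged:
On the way, in this order (a step that is already met when the one before it is completed fails the run):
1. flap held open by a fingertip on the bar while the block is still in front of it (value of joint flap above 0.36 rad and contact force between the fingers and flap above 0.5 N and x of block in the frame of jig below -0.028 m), for 0.1 s.
2. with the flap still held by a finger, the block is at least 20 mm under it, being pushed by the other finger (value of joint flap above 0.31 rad and contact force between the fingers and flap above 0.5 N and contact force between the fingers and block above 0.05 N and x of block in the frame of jig above -0.015 m).
At the end, for the whole second after the job is handed in: The block lies flat in the channel, its far end within 4 mm of the end stop, and the released flap rests level on it, pressing it down (over 1 N); all at rest (x of block in the frame of jig between 0.011 and 0.019 m and z of block in the frame of jig between 0.007 and 0.013 m and angle between the x axis of block and the x axis of jig, either way round below 0.08 rad and angle between block's own z axis and vertical below 0.05 rad and contact force between flap and block above 1 N and value of joint flap between 0.24 and 0.37 rad and linear speed of block below 0.01 m/s); the robot touches nothing.
It fails at once if the flap touches the block (over 1 N) before the block is within 6 mm of home (contact force between flap and block above 1 N and x of block in the frame of jig below 0.009 m).
It fails at once if the block is lifted more than 8 mm off the bed or tipped more than 0.25 rad (z of block in the frame of jig above 0.018 m or angle between block's own z axis and vertical above 0.25 rad).
It fails at once if a bystander is moved more than 15 mm (distance of any of offcut, cove, tape, conduit_box, stain_can, driver, screw_box from where it was at the start of the episode above 0.015 m).
It also fails if it takes over 35 s, if anything falls off the work surface, if the arm or the gripper's body presses on something with over 40 N, if the wrist force passes 120 N, or if a joint passes its speed limit or range.

## Robot

A 7-joint arm with a two-finger parallel gripper is mounted at the origin on the work surface. World frame = base frame: x ahead of the robot, y to its left, z up, the work surface at z = 0. Lengths are in m, angles in rad, forces in N, time in s.
With the tool pointing down it reaches from about 0.4 to 0.85 m from the base axis. Payload 10.4 kg.
Tool frame: the origin (TCP) lies at the very end of the fingers, on their centre line; the grasp point (between the pads) lies 19 mm behind it; z points along the fingers, y is the line along which they close (so a half turn about z gives the same grasp; the last joint's range is limited). The gripper opens to 85 mm and grips with 20 to 120 N. Pads are 22 mm wide; open, the fingers measure 114 mm over their backs; the gripper's body (76 mm by 85 mm) begins 54 mm behind the grasp point. The pads swing forward as they close: fully open they stand 13 mm farther back than shut.
Start: joints at [-1.199, 0.332, -0.065, 1.46, 0.022, 1.35, -0.088], TCP at [0.24, 0.577, 0.231] pointing down, gripper open.
Joint ranges: [-2.6, 2.6], [-0.5, 2.12], [-1.47, 1.34], [0.16, 2.42], [-1.27, 4.41], [0.06, 2.06], [-2.6, 2.6]. Speed limits (rad/s): [2.22, 2.22, 2.79, 2.79, 3.14, 3.14, 3.14].

## Interface

Orientations are given as a unit quaternion [x, y, z, w].
In Python, from cell import telemetry, optics, ctrl gives the robot as it stands.
- The arm moves only by the shell command python3 -m jog 'ROWS' [FORCE]. ROWS is JSON, a list that holds one entry, the list of rows, each a list of 5 numbers: the closure, from 0 (fully open) to 1 (shut), then the shift along the tool's x, y, z each as a share of 20 cm, from -1 to 1, then the turn about the tool's z as a share of 90 degrees, from -1 to 1. A call has 1 to 8 rows; each row is the pose to reach, as a shift and turn from the pose commanded when the call began, along the tool's axes at that moment; what a row does not reach only later rows make up. A row lasts 1/8 s, in which the tool goes at most 62.5 mm and 10.7 degrees, less where a joint would pass 70% of its speed; a pose out of reach is approached as far as the arm can. A call with a number of a shift or a turn outside -1 to 1 is refused whole. A call with a gripper value outside its range is refused whole. The fingers move at their own pace and stop on an object; FORCE is the grip in N (left out, the last holds). Time passes only in rows, so rows that repeat a pose let the fingers close. It gives the time, the measured TCP pose, the force, the opening and the grip force at its end, in the units of the state.
- telemetry.state(): the state, without advancing time (a new reading comes with each control period).
- optics.capture(name): name is "side" or "top"; returns the picture (400x640x3 uint8, red, green, blue); there is no depth.
- optics.camera_model(name): a dict with "fx", "fy", "cx", "cy" (pixels), "rvec" (rotation vector, rad) and "tvec" (3), from world to camera coordinates, as OpenCV has them. Camera axes: x right, y down, z forward; pixel columns grow to the right and rows downward; lengths in m; the calibration is good to about 2 mm. A picture is of the moment at which its call begins. camera_model takes no time and is no camera call.
- ctrl.sign_off(): hands the job in; it is judged then, once.
The state is a dict: "time": time; "qpos": joint angles; "qd": joint speeds; "effort": joint torques, N m; "tcp_pos": TCP position; "tcp_rot": TCP orientation; "force": force on the tool from outside, world axes, zero at the start; "ft_torque": the same for the moment, N m; "grip_width": finger opening in m; "grip_force": force on a finger pad.
Only numpy, scipy, OpenCV 4.12 (cv2) and the standard library are available. Lean on these libraries where they do the work, as an engineer would, in place of code of your own. Each camera call takes 0.05 s, during which the arm holds its last target. There are 200 camera calls.

## Working session

There is one attempt and no reset: what is moved stays moved. The work goes in short steps, Python scripts to look and compute and a shell command to move; the robot and the scene stay as the last step left them, time stands still between calls to the robot, and variables do not carry over. Pictures are saved under pics/ and viewed, at most 10 in all, crops included, and the job is handed in when it is done.

```bash
ls; mkdir -p pics; python3 - <<'E'
from cell import telemetry, optics
import cv2,numpy as np
for n in("top","side"):
    im=optics.capture(n); cv2.imwrite(f"pics/{n}0.png",im[:,:,::-1])
    m=optics.camera_model(n); print(n,m); R=cv2.Rodrigues(np.array(m['rvec'],float))[0]; print(-R.T@np.array(m['tvec']))
s=telemetry.state(); print(s)
E
```

```text
pics
top {'fx': 416.6879419460039, 'fy': 416.6879419460039, 'cx': 318.99766477367604, 'cy': 198.92574253882012, 'rvec': array([ 2.17718339, -2.11827523,  0.18838586]), 'tvec': array([-0.03054566,  0.58226555,  1.02119394])}
[0.41583143 0.00237548 1.09994629]
side {'fx': 412.0223691809881, 'fy': 412.0223691809881, 'cx': 327.1473989044528, 'cy': 205.7939150281085, 'rvec': array([ 2.10805123, -0.50816557,  0.27783516]), 'tvec': array([-0.5239519 ,  0.20612451,  0.79353161])}
[ 0.21343417 -0.726027    0.6115848 ]
{'time': 0.1, 'qpos': array([-1.198597  ,  0.33284368, -0.06472449,  1.46084421,  0.02159565,
        1.34990718, -0.08854445]), 'qd': array([ 0.00057829, -0.00093266, -0.00079041, -0.00131679,  0.00147743,
        0.00101335,  0.00045453]), 'effort': array([ 8.27418644e-04, -6.26743627e+01,  4.89152921e-02, -3.92430925e+01,
        1.63947721e-02,  6.88581727e-03,  1.79624499e-05]), 'tcp_pos': array([0.24024856, 0.57661731, 0.23057996]), 'tcp_rot': array([ 1.96121744e-01,  9.80579336e-01, -6.44953301e-04, -1.05544338e-04]), 'force': array([ 0.23887184, -0.79664327,  0.31573538]), 'ft_torque': array([-0.01980714, -0.0147842 , -0.0078482 ]), 'grip_force': 0.0, 'grip_width': 0.08527980129369554}
```

View pics/top0.png

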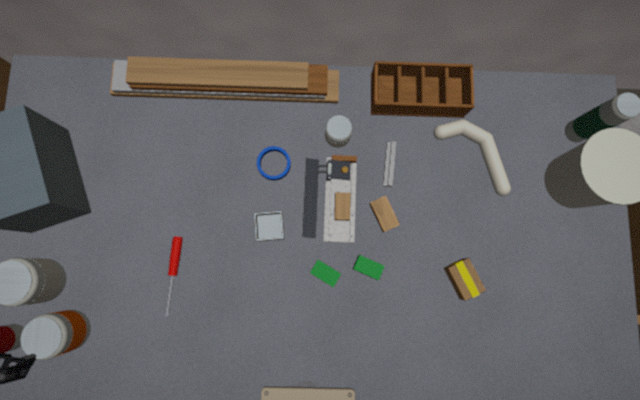

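View pics/side0.png

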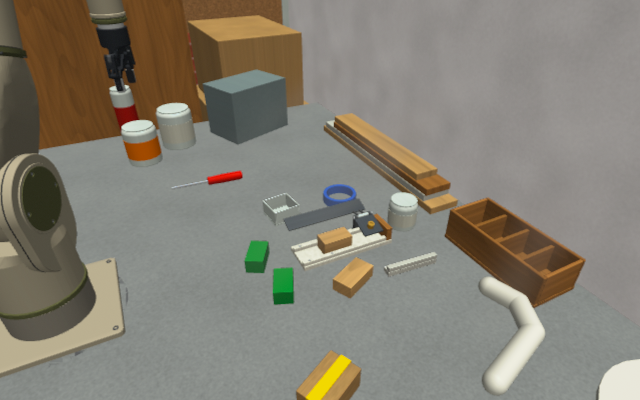

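The top view shows the jig at about (340,200), its dark bar at (311,198), and a pine block in the channel at (342,206). Two other wooden candidates are the offcut at (385,214), loose on the table, and the strip by the stop at (343,158), which is the end stop. The block at (342,206) fits because it lies in the channel in front of the flap. I'll confirm it in an enlarged crop and measure.

```bash
cat > h.py <<'E'
import cv2,numpy as np
from cell import telemetry,optics
def cam(n):
    m=optics.camera_model(n); R=cv2.Rodrigues(np.array(m['rvec'],float))[0]
    return m,R,np.array(m['tvec'],float).ravel()
def ray(n,px,z):
    m,R,t=cam(n); px=np.atleast_2d(np.array(px,float))
    d=np.c_[(px[:,0]-m['cx'])/m['fx'],(px[:,1]-m['cy'])/m['fy'],np.ones(len(px))]@R
    c=-R.T@t; return c+d*((z-c[2])/d[:,2])[:,None]
def proj(n,P):
    m,R,t=cam(n); q=np.atleast_2d(P)@R.T+t
    return np.c_[q[:,0]/q[:,2]*m['fx']+m['cx'],q[:,1]/q[:,2]*m['fy']+m['cy']]
E
python3 - <<'E'
import cv2,numpy as np
from h import *
im=cv2.imread("pics/top0.png")
x0,y0,x1,y1=290,140,410,255
cv2.imwrite("pics/crop.png",cv2.resize(im[y0:y1,x0:x1],None,fx=5,fy=5,interpolation=cv2.INTER_CUBIC))
hsv=cv2.cvtColor(im,cv2.COLOR_BGR2HSV)
def comp(mask,name,z,near):
    n,l,s,c=cv2.connectedComponentsWithStats(mask.astype(np.uint8))
    i=l[near[1],near[0]]
    if i==0: print(name,"miss",hsv[near[1],near[0]]);return
    cs,_=cv2.findContours((l==i).astype(np.uint8),cv2.RETR_EXTERNAL,2)
    r=cv2.minAreaRect(cs[0]); b=cv2.boxPoints(r); P=ray("top",b,z)
    print(name,s[i],"ctr",ray("top",[r[0]],z)[0].round(4),"sides",[np.linalg.norm(P[k]-P[k+1]).round(4) for k in(0,1)],"dirs",[np.degrees(np.arctan2(*(P[k+1]-P[k])[[1,0]])).round(2) for k in(0,1)])
    print(P[:,:2].round(4).tolist())
H,S,V=[hsv[:,:,k].astype(int) for k in range(3)]
comp(V<85,"bar",.047,(311,200)) 
comp((S>80)&(H<25)&(V>80),"block",.044,(342,206))
comp((S>80)&(H<25)&(V>80),"stop",.043,(343,158))
comp((V>150)&(S<60),"bed",.015,(340,236))
for p in [(311,200),(342,206),(343,158),(340,236),(300,130),(340,170)]: print(p,hsv[p[1],p[0]])
E
```

```text
bar [ 303  158   53   80 1347] ctr [ 0.5838 -0.0377  0.047 ] sides [np.float64(0.204), np.float64(0.1276)] dirs [np.float64(-1.72), np.float64(-91.9)]
[[0.4855, 0.0281], [0.6895, 0.022], [0.6853, -0.1056], [0.4812, -0.0957]]
block [335 193  15  27 392] ctr [ 0.5666 -0.074   0.044 ] sides [np.float64(0.0361), np.float64(0.0673)] dirs [np.float64(-88.32), np.float64(-179.16)]
[[0.5998, -0.0554], [0.6009, -0.0915], [0.5336, -0.0924], [0.5326, -0.0567]]
stop [332 155  25   7 129] ctr [ 0.694  -0.0771  0.043 ] sides [np.float64(0.014), np.float64(0.0632)] dirs [np.float64(-2.07), np.float64(-91.67)]
[[0.6879, -0.0453], [0.702, -0.0458], [0.7001, -0.1089], [0.6861, -0.1083]]
bed [ 324  163   32   79 1448] ctr [ 0.5815 -0.0698  0.015 ] sides [np.float64(0.2094), np.float64(0.0816)] dirs [np.float64(-0.26), np.float64(-89.91)]
[[0.4784, -0.0292], [0.6878, -0.0301], [0.6879, -0.1118], [0.4783, -0.1084]]
(311, 200) [120  14  73]
(342, 206) [ 16 105 148]
(343, 158) [ 14 143 127]
(340, 236) [ 30   4 172]
(300, 130) [111  21 119]
(340, 170) [15 40 64]
```

View pics/crop.png

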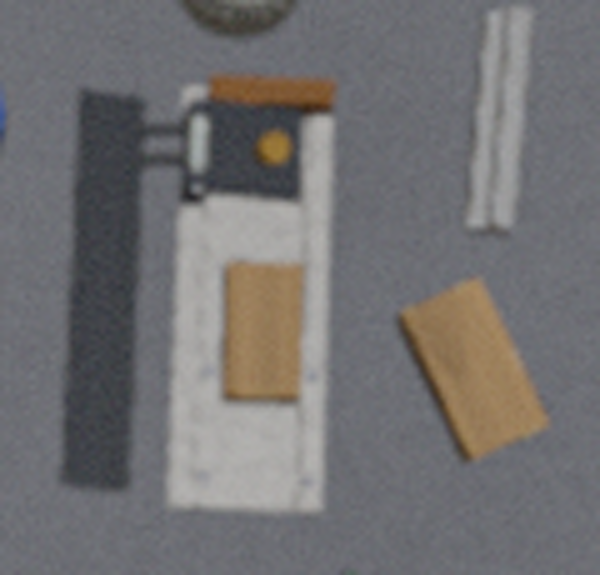

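The crop confirms it: the pine block is in the channel at crop (262,330), the bar is on its left at (100,290), and the flap with its brass bush is at (255,150). Next I'll fit the jig frame.

```bash
cat >> h.py <<'E'
def frame(o,yaw):
    c,s=np.cos(yaw),np.sin(yaw); return np.array([[c,-s],[s,c]]),np.array(o)
E
python3 - <<'E'
from h import *
g=cv2.GaussianBlur(cv2.cvtColor(cv2.imread("pics/top0.png"),cv2.COLOR_BGR2GRAY).astype(np.float32),(0,0),.8)
def edge(rows,c0,c1,z,name,sgn):
    pts=[]
    for r in rows:
        d=sgn*np.diff(g[r,c0:c1+1]); k=int(d.argmax())
        o=0
        if 0<k<len(d)-1:
            a,b,c=d[k-1:k+2]; o=.5*(a-c)/(a-2*b+c)
        pts.append((c0+k+o+.5,r))
    P=ray("top",pts,z)[:,:2]
    for _ in range(3):
        p=np.polyfit(P[:,0],P[:,1],1); e=abs(P[:,1]-np.polyval(p,P[:,0])); P=P[e<max(2*np.median(e),.001)]
    print(name,"yaw",np.degrees(np.arctan(p[0])).round(2),"y at x=.5,.6",np.polyval(p,[.5,.6]).round(4),len(P))
edge(range(162,235),298,311,.053,"bar outer (99)",-1)
edge(range(178,235),311,322,.041,"bar inner (65)",1)
edge(range(166,238),351,361,.010,"bed right(-35)",-1)
edge(range(182,238),320,330,.010,"bed left(45)",1)
edge(range(196,217),331,340,.044,"block left(20)",-1)
edge(range(196,217),345,354,.044,"block right(-20)",1)
print("bed front",ray("top",[(290+175/5,140+506/5),(290+310/5,140+511/5)],.010)[:,:2])
print("stop face",ray("top",[(290+220/5,140+103/5),(290+325/5,140+108/5)],.043)[:,:2])
print("block near",ray("top",[(290+230/5,140+399/5),(290+295/5,140+400/5)],.044)[:,:2])
print("block far",ray("top",[(290+232/5,140+263/5),(290+297/5,140+265/5)],.044)[:,:2])
print("bar front",ray("top",[(290+70/5,140+486/5),(290+122/5,140+489/5)],.047)[:,:2])
E
```

```text
bar outer (99) yaw -0.92 y at x=.5,.6 [0.0261 0.0245] 73
bar inner (65) yaw -0.85 y at x=.5,.6 [-0.008  -0.0095] 57
bed right(-35) yaw -0.85 y at x=.5,.6 [-0.1099 -0.1113] 72
bed left(45) yaw -0.86 y at x=.5,.6 [-0.0286 -0.0301] 56
block left(20) yaw 0.21 y at x=.5,.6 [-0.0527 -0.0524] 21
block right(-20) yaw -3.85 y at x=.5,.6 [-0.0906 -0.0973] 21
bed front [[ 0.47747975 -0.03367864]
 [ 0.4767807  -0.10422229]]
stop face [[ 0.6856728  -0.05112317]
 [ 0.68469    -0.10601551]]
block near [[ 0.53063179 -0.05930436]
 [ 0.53104861 -0.09247875]]
block far [[ 0.60098734 -0.05896547]
 [ 0.60092536 -0.09249134]]
bar front [[ 0.48400205  0.02071712]
 [ 0.48320488 -0.0055263 ]]
```

```bash
cat > nav.py <<'E'
# prints tool-axis shares from current pose to a jig-frame TCP target (mm), turn share to align tool x with -jig x
import sys
from h import *
from scipy.spatial.transform import Rotation as Rr
O=np.array([.637,-.0755]);yaw=-.0152
s=telemetry.state(); R=Rr.from_quat(s['tcp_rot']).as_matrix(); p=s['tcp_pos']
A,_=frame(O,yaw); pj=A.T@(p[:2]-O)
print("t",s['time'],"jig mm",(pj*1e3).round(1),(p[2]*1e3).round(1),"w",round(s['grip_width']*1e3,1),"F",s['force'].round(2),"gf",s['grip_force'])
w=A@(np.array([float(v) for v in sys.argv[1:3]])/1e3)+O; d=R.T@(np.r_[w,float(sys.argv[3])/1e3]-p)
a=np.arctan2(-R[1,0],-R[0,0])
print("shares",(d/.2).round(3),"turn",round((a-yaw)/(np.pi/2),4),"tilt",R[:,2].round(4))
E
python3 -m jog '[[[0.3,-0.25,-0.25,0,-0.1],[0.3,-0.5,-0.5,0,-0.2],[0.3,-0.75,-0.75,0,-0.241],[0.3,-1,-1,0,-0.241],[0.3,-1,-1,0,-0.241]]]'; python3 nav.py -128 38 230
```

```text
time: 0.72
tcp_pos: [0.3493, 0.3121, 0.2312]
tcp_rot: [0.01, 1.0, -0.0, 0.0]
force: [0.3, 0.9, 0.3]
grip_width: 0.0597
grip_force: 0.0
t 0.725 jig mm [-293.6  383.2] 231.2 w 59.7 F [0.29 0.88 0.25] gf 0.0
shares [-0.836 -1.722  0.007] turn -0.0029 tilt [ 0.e+00 -2.e-04 -1.e+00]
```

```bash
python3 -m jog '[[[0.29,-0.12,-0.25,0,-0.003],[0.29,-0.24,-0.5,0,-0.003],[0.29,-0.36,-0.75,0,-0.003],[0.29,-0.48,-1,0,-0.003],[0.29,-0.48,-1,0,-0.003]]]'; python3 nav.py -128 38 230
```

```text
time: 1.35
tcp_pos: [0.442, 0.1097, 0.2312]
tcp_rot: [0.009, 1.0, -0.0, 0.0]
force: [0.5, 1.6, 0.1]
grip_width: 0.0604
grip_force: 0.0
t 1.35 jig mm [-197.8  182.2] 231.2 w 60.4 F [0.48 1.55 0.13] gf 0.0
shares [-0.352 -0.72   0.007] turn -0.0021 tilt [ 1.e-04 -5.e-04 -1.e+00]
```

Next I'll move above the target and go down to z 0.10, which is well clear of the bar.

```bash
python3 -m jog '[[[0.28,-0.12,-0.24,0,-0.002],[0.28,-0.24,-0.48,0,-0.002],[0.28,-0.352,-0.72,0,-0.002],[0.28,-0.352,-0.72,0.25,-0.002],[0.28,-0.352,-0.72,0.5,-0.002],[0.28,-0.352,-0.72,0.65,-0.002],[0.28,-0.352,-0.72,0.65,-0.002]]]'; python3 nav.py -128 38 70
python3 - <<'E'
from h import *
im=optics.capture("side")[:,:,::-1]; cv2.imwrite("pics/s1.png",cv2.resize(im[140:290,230:430],None,fx=4,fy=4,interpolation=cv2.INTER_CUBIC))
E
```

```text
time: 2.22
tcp_pos: [0.5078, -0.0303, 0.0993]
tcp_rot: [0.004, 1.0, -0.0, -0.002]
force: [-0.5, 0.5, 0.5]
grip_width: 0.0614
grip_force: 0.0
t 2.225 jig mm [-129.9   43.2] 99.3 w 61.4 F [-0.45  0.49  0.47] gf 0.0
shares [-0.01  -0.026  0.146] turn 0.0048 tilt [-4.8e-03 -6.0e-04 -1.0e+00]
```

View pics/s1.png

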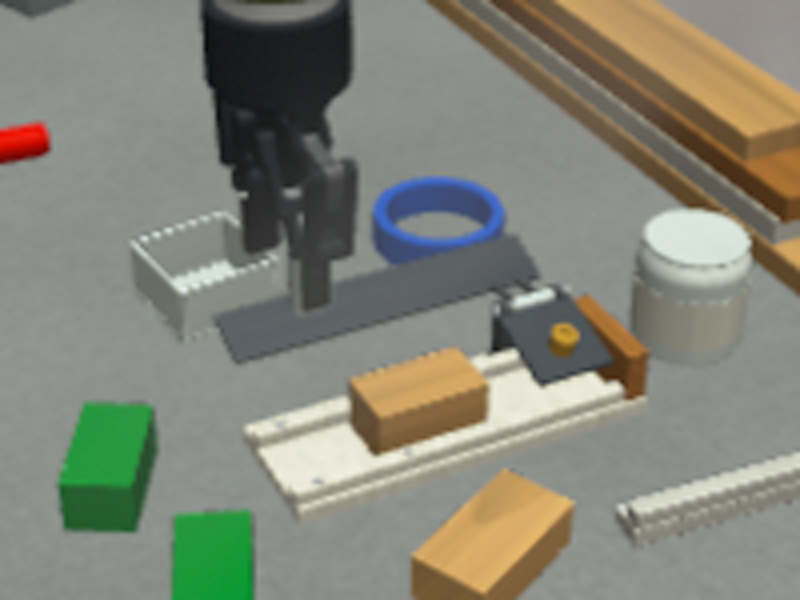

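The side crop shows the gripper above the jig, with the near fingertip at crop (312,305), which is full-image pixel (308,216). The block's rear end faces the finger and nothing is in the way. Next I'll check the tip height against the TCP.

```bash
python3 - <<'E'
from h import *
O=np.array([.637,-.0755]);A,_=frame(O,-.0152)
for z in (.095,.1,.105,.11):
    P=[np.r_[A@np.array([-.130+dx,.043-.031-dy])+O,z] for dx in(-.011,.011) for dy in(0.,.014)]
    q=proj("side",P); print(z,((q-[230,140])*4).round(0).tolist())
E
python3 -m jog '[[[0.28,-0.01,-0.026,0.1,0.005],[0.28,-0.01,-0.026,0.2,0.005],[0.28,-0.01,-0.026,0.2,0.005]]]'; python3 nav.py -128 38 40
```

```text
0.095 [[288.0, 325.0], [298.0, 339.0], [325.0, 314.0], [336.0, 328.0]]
0.1 [[287.0, 317.0], [298.0, 331.0], [325.0, 307.0], [336.0, 320.0]]
0.105 [[287.0, 310.0], [298.0, 323.0], [325.0, 299.0], [335.0, 313.0]]
0.11 [[287.0, 302.0], [297.0, 316.0], [324.0, 292.0], [335.0, 305.0]]
time: 2.65
tcp_pos: [0.5117, -0.0357, 0.0619]
tcp_rot: [0.008, 1.0, 0.0, -0.0]
force: [-0.4, -0.9, 1.1]
grip_width: 0.0615
grip_force: 0.0
t 2.65 jig mm [-125.9   37.8] 61.9 w 61.5 F [-0.44 -0.87  1.13] gf 0.0
shares [0.01  0.001 0.109] turn -0.0004 tilt [-1.e-04  2.e-04 -1.e+00]
```

```bash
python3 -m jog '[[[0.28,0.01,0,0.06,0],[0.28,0.01,0,0.12,0],[0.28,0.01,0,0.17,0],[0.28,0.01,0,0.17,0]]]'; python3 nav.py -128 38 18
```

```text
time: 3.15
tcp_pos: [0.5094, -0.0363, 0.0268]
tcp_rot: [0.008, 1.0, -0.0, -0.0]
force: [0.8, -0.5, 3.6]
grip_width: 0.0613
grip_force: 1.4
t 3.15 jig mm [-128.2   37.3] 26.8 w 61.3 F [ 0.76 -0.5   3.61] gf 1.4336646127230779
shares [-0.001  0.004  0.044] turn -0.0009 tilt [-6.e-04 -2.e-04 -1.e+00]
```

Contact with about 3 N. I'll go down to 19 mm and look.

```bash
python3 -m jog '[[[0.28,0,0,0.02,0],[0.28,0,0,0.039,0],[0.28,0,0,0.039,0]]]'; python3 nav.py -128 38 18
python3 - <<'E'
from h import *
im=optics.capture("side")[:,:,::-1]; cv2.imwrite("pics/s2.png",cv2.resize(im[140:290,230:430],None,fx=4,fy=4,interpolation=cv2.INTER_CUBIC))
E
```

```text
time: 3.52
tcp_pos: [0.5099, -0.0364, 0.0198]
tcp_rot: [0.008, 1.0, -0.0, 0.0]
force: [-1.0, -1.9, 5.7]
grip_width: 0.0615
grip_force: 2.4
t 3.525 jig mm [-127.7   37.2] 19.8 w 61.5 F [-1.   -1.92  5.73] gf 2.355487496824935
shares [0.002 0.004 0.009] turn -0.0009 tilt [ 7.e-04 -1.e-04 -1.e+00]
```

View pics/s2.png

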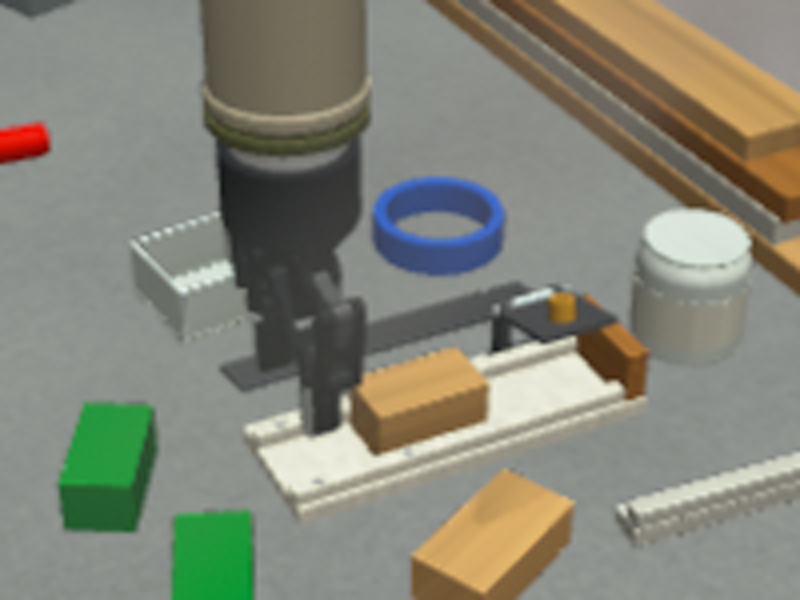

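The flap is up: the plate is about level or slightly raised at crop (560,315). The right finger is in the channel behind the block at (320,430). Now I'll push slowly.

```bash
python3 -m jog '[[[0.28,-0.04,0.003,0.005,0],[0.28,-0.08,0.003,0.005,0],[0.28,-0.12,0.003,0.005,0],[0.28,-0.16,0.003,0.005,0],[0.28,-0.2,0.003,0.005,0],[0.28,-0.24,0.003,0.005,0],[0.28,-0.28,0.003,0.005,0],[0.28,-0.3,0.003,0.005,0]]]'; python3 nav.py -31 38 18
python3 - <<'E'
from h import *
im=optics.capture("side")[:,:,::-1]; cv2.imwrite("pics/s3.png",cv2.resize(im[140:290,230:430],None,fx=4,fy=4,interpolation=cv2.INTER_CUBIC))
E
```

```text
time: 4.58
tcp_pos: [0.5701, -0.0365, 0.0185]
tcp_rot: [0.008, 1.0, -0.0, 0.0]
force: [-3.6, 0.7, 3.8]
grip_width: 0.0617
grip_force: 2.0
t 4.575 jig mm [-67.5  38. ] 18.5 w 61.7 F [-3.59  0.7   3.76] gf 1.9635314363404177
shares [-0.183  0.     0.003] turn -0.0006 tilt [ 2.e-04 -0.e+00 -1.e+00]
```

View pics/s3.png

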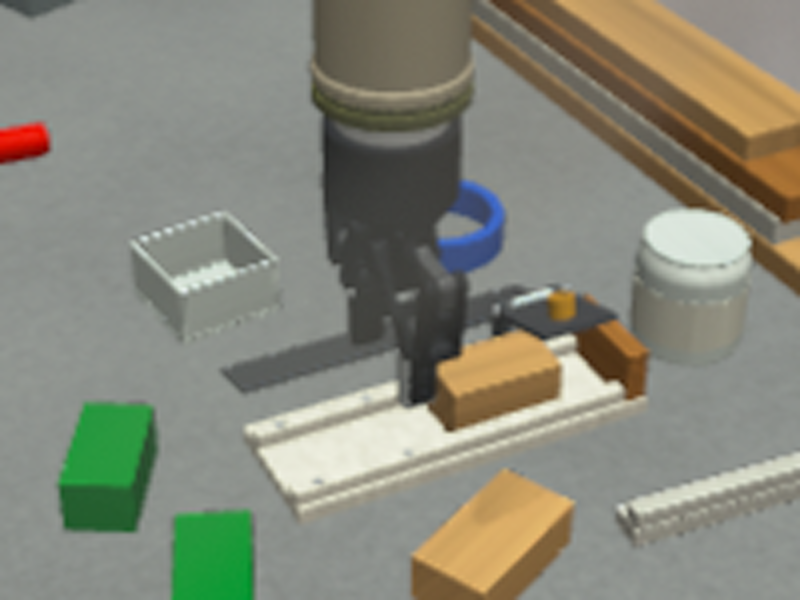

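The block is moving straight and its front end is just passing under the raised flap, at crop (560,375). I'll keep pushing.

```bash
python3 -m jog '[[[0.28,-0.03,0,0.003,0],[0.28,-0.06,0,0.003,0],[0.28,-0.09,0,0.003,0],[0.28,-0.12,0,0.003,0],[0.28,-0.14,0,0.003,0],[0.28,-0.16,0,0.003,0],[0.28,-0.16,0,0.003,0]]]'; python3 nav.py -31 38 18
```

```text
time: 5.5
tcp_pos: [0.6021, -0.037, 0.018]
tcp_rot: [0.008, 1.0, 0.0, 0.0]
force: [-0.7, 1.1, 3.5]
grip_width: 0.0618
grip_force: 1.6
t 5.5 jig mm [-35.5  38. ] 18.0 w 61.8 F [-0.66  1.15  3.55] gf 1.6213772009359673
shares [-0.022  0.    -0.   ] turn -0.0007 tilt [ 9.e-04  0.e+00 -1.e+00]
```

```bash
python3 -m jog '[[[0.28,-0.01,0,0.003,0],[0.28,-0.02,0,0.003,0],[0.28,-0.02,0,0.003,0]]]'; python3 nav.py -31 38 18
```

```text
time: 5.88
tcp_pos: [0.6056, -0.037, 0.0173]
tcp_rot: [0.008, 1.0, 0.0, 0.0]
force: [-1.9, 1.6, 2.8]
grip_width: 0.0611
grip_force: 1.7
t 5.875 jig mm [-32.  38.] 17.3 w 61.1 F [-1.86  1.6   2.78] gf 1.7490167141659185
shares [-0.005 -0.    -0.004] turn -0.0006 tilt [ 1.e-04  1.e-04 -1.e+00]
```

```bash
python3 -m jog '[[[0.28,-0.01,0,0,0],[0.28,-0.01,0,0,0],[0.28,-0.01,0,0,0]]]'|grep force; python3 nav.py -31 38 18
```

```text
force: [-5.4, 0.5, 4.0]
grip_force: 3.2
t 6.25 jig mm [-30.3  37.9] 17.2 w 61.6 F [-5.41  0.51  4.02] gf 3.1870647324831225
shares [ 0.004  0.001 -0.004] turn -0.0008 tilt [-4.e-04  1.e-04 -1.e+00]
```

```bash
python3 -m jog '[[[0.28,-0.01,0,0,0],[0.28,-0.01,0,0,0],[0.28,-0.01,0,0,0]]]'|grep force; python3 nav.py -31 38 18
```

```text
force: [-14.1, 1.2, 12.2]
grip_force: 7.9
t 6.625 jig mm [-30.2  37.8] 17.0 w 61.7 F [-14.13   1.22  12.18] gf 7.903951708576642
shares [ 0.004  0.001 -0.005] turn -0.0012 tilt [-4.4e-03  6.0e-04 -1.0e+00]
```

It's blocked firmly at -30.2, as predicted (-31), so the block is home. I'll look once, then back off along the channel and lift.

```bash
python3 -m jog '[[[0.28,0.02,0,0,0],[0.28,0.04,0,0,0],[0.28,0.06,0,0,0],[0.28,0.06,0,0,0]]]'|grep force
python3 - <<'E'
from h import *
im=optics.capture("side")[:,:,::-1]; cv2.imwrite("pics/s4.png",cv2.resize(im[140:290,230:430],None,fx=4,fy=4,interpolation=cv2.INTER_CUBIC))
E
```

```text
force: [1.6, 0.0, 4.4]
grip_force: 1.9
```

View pics/s4.png

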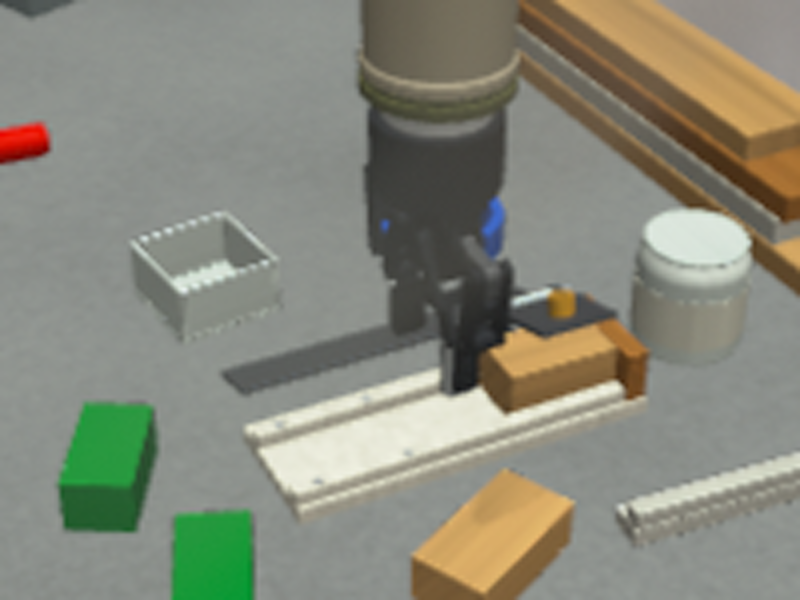

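The block is home against the stop, with its far end at crop (620,365). The flap is still held clear above it and the finger has backed off. Now I'll lift slowly.

```bash
python3 -m jog '[[[0.28,0,0,-0.03,0],[0.28,0,0,-0.06,0],[0.28,0,0,-0.1,0],[0.28,0,0,-0.15,0],[0.28,0,0,-0.3,0],[0.28,0,0,-0.5,0],[0.28,0.3,0,-0.6,0],[0.28,0.3,0,-0.6,0]]]'; 
python3 - <<'E'
from h import *
for n,(y0,y1,x0,x1) in {"side":(140,290,230,430),"top":(140,255,290,410)}.items():
    im=optics.capture(n)[:,:,::-1]; cv2.imwrite(f"pics/{n}5.png",cv2.resize(im[y0:y1,x0:x1],None,fx=4,fy=4,interpolation=cv2.INTER_CUBIC))
E
```

```text
time: 8.18
tcp_pos: [0.5349, -0.0365, 0.139]
tcp_rot: [0.009, 1.0, 0.001, 0.0]
force: [0.7, 0.5, -0.5]
grip_width: 0.0617
grip_force: 0.0
```

View pics/side5.png

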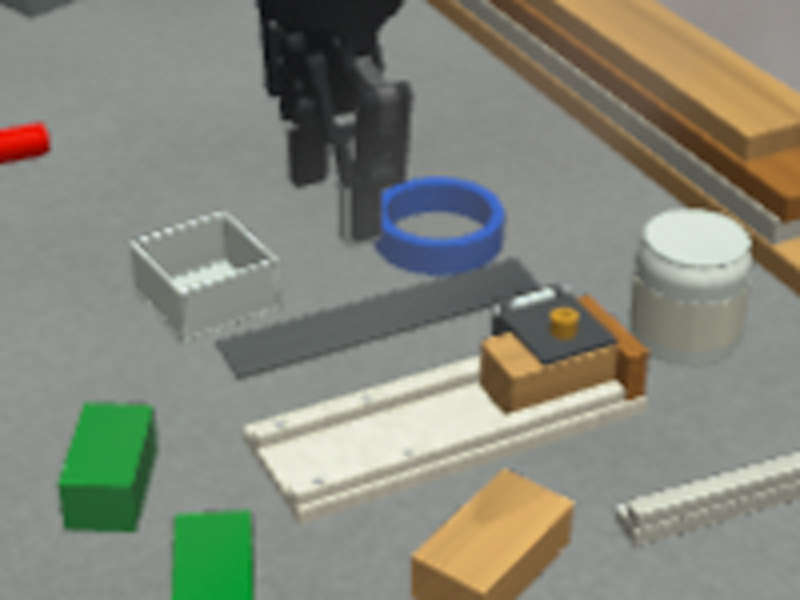

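The flap lies level on the block at crop (560,325), the block is against the stop, the gripper is clear, and the bystanders haven't moved.

```bash
python3 -c "from cell import ctrl; print(ctrl.sign_off())"
```

```text
the job is handed in; nothing more can be done
None
```

The block is home against the end stop with the flap closed level on it, as seen in the last side view. Both fingers are clear, and I handed the job in at about 8 s without seeing a verdict.

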